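# Lock the bayonet lid onto the lacquer pot

### The job

Close the round black lacquered pot with the lid that has two lugs and a bar handle: lower it into the mouth with its lugs in the two gaps between the claws, push it down against the spring, turn it a quarter turn clockwise (seen from above) and let it rise so that it seats under the claws. Leave the plain round lid where it is.

Things in the scene. Friction and masses are not known exactly. Their poses are not given: they have to be found in the camera images.
- lug_lid: Loose lid, about 180 g, upright on the bench. Brass disc 44 mm across, 6 mm thick; two lugs, one each side, 14 mm wide, 6 thick, reach 38 mm from the axis along the lid's x, undersides level with the disc's. On a stem a wooden bar handle: 50 mm long along x (over the lugs), 14 mm wide along y, 26 to 54 mm above the underside. Origin: centre of underside, z up. Same after a half turn.
- pot: Fixed black pot, brass claws, 98 mm across, rim 70 mm high, on a round foot. Origin: centre of underside, z up. Two claws (64 to 70 mm high) reach in to 28 mm from the axis, centred on +y and -y; between them two gaps 64 degrees wide, on +x and -x, let the lugs in. Turned 90 degrees clockwise the lugs are in pockets under the claws; 10 degrees more is a stop. Turning the other way is blocked.
- follower (a joint): Sprung steel plate in the pot that carries the lid, 52 mm across; m pressed down, 0 to 0.023 (5 N to start, 16 N at the bottom). At 0 its top, so the lid's underside, is 65 mm above the pot's origin. Before each pocket hangs a lip: push until the lid's underside is 44 to 53 mm high (joint 0.012 to 0.021; 0.016 is best), then turn. Let up, it rises to 58 mm (joint 0.007): seated.
- round_lid: Another lid, loose, not to be used: a plain round brass disc 72 mm across, 6 mm thick, without lugs, with a round wooden knob 28 mm across; 44 mm high in all. Origin: centre of the underside, z up.

How it is judged:
By the outcome, as a careful person would: the job done as asked, in the order asked, and still so for the second after the job is handed in, with the robot touching nothing.
It also fails if it takes over 45 s, if anything falls off the work surface, if the arm or the gripper's body presses on something with over 40 N, if the wrist force passes 120 N, or if a joint passes its speed limit or range.

### The arm

A 6-joint arm with a two-finger parallel gripper is mounted at the origin on the work surface. World frame = base frame: x ahead of the robot, y to its left, z up, the work surface at z = 0. Lengths are in m, angles in rad, forces in N, time in s.
With the tool pointing down it reaches from about 0.375 to 0.975 m from the base axis. Payload 3.8 kg.
Tool frame: the origin (TCP) lies midway between the tips of the shut fingers; the grasp point (between the pads) lies 19 mm behind it; z points along the fingers, y is the line along which they close (so a half turn about z gives the same grasp; the last joint's range is limited). The gripper opens to 85 mm and grips with 20 to 120 N. Pads are 22 mm wide; open, the fingers measure 114 mm over their backs; the gripper's body (76 mm by 85 mm) begins 54 mm behind the grasp point. The pads swing forward as they close: fully open they stand 13 mm farther back than shut.
Start: joints at [1.288, 0.264, 1.604, -0, 1.274, -0.037], TCP at [0.164, 0.655, 0.231] pointing down, gripper open.
Joint ranges: [-2.63, 2.63], [-0.94, 2.18], [0.31, 2.57], [-1.31, 4.45], [0, 2.66], [-2.55, 2.55]. Speed limits (rad/s): [2.57, 2.57, 3.14, 3.14, 3.14, 3.14].

### API

Orientations are given as a unit quaternion [w, x, y, z].
In Python, from plant import ctrl, cam, sensors gives the robot as it stands (ctrl), with the cameras (cam) and the readings (sensors). Calls block until the motion is done:
- ctrl.reach(position, orientation): joint-space move of the TCP to a pose.
- ctrl.move_linear(position, feed=0.15, rot=None, threshold=None): straight line of the TCP; rot=None keeps the orientation; feed is the mean speed in m/s. With threshold (N) it stops when the force on the tool has changed by that much, and returns True; else False.
- ctrl.goto_joints(angles): joint-space move.
- ctrl.gripper_to(opening, strength=None): finger opening in m; strength is the grip in N (None keeps the last); returns when the fingers have stopped.
- ctrl.pause(seconds).
- ctrl.ik(position, orientation): joint angles nearest the present ones, or None.
- cam.get_image(name): name is "side" or "top" or "wrist"; returns the picture (480x640x3 uint8, red, green, blue); there is no depth.
- cam.calibration(name): a dict with "camera_matrix" (3x3 intrinsics, pixels), "k1" (the pictures are not rectified: a ray, as slopes to the right and down, at radius r is drawn at 1 + k1 r^2 times it, then the intrinsics apply), "view" (4x4, takes a point from world to camera coordinates). Camera axes: x right, y down, z forward; pixel columns grow to the right and rows downward; lengths in m; the calibration is good to about 2 mm. A picture is of the moment at which its call begins: read the wrist's pose just before it. calibration takes no time and is no camera call; for the wrist camera it gives the pose at the moment of the call.
A pose or a line that the arm cannot do raises ctrl.PlanningError and nothing moves.
- ctrl.finish_job(): hands the job in; it is judged then, once.
Readings, each from a call of its own:
- sensors.read_clock(): time.
- sensors.read_q(): joint angles.
- sensors.read_qd(): joint speeds.
- sensors.read_joint_torque(): joint torques, N m.
- sensors.read_position(): TCP position.
- sensors.read_tcp_rot(): TCP orientation.
- sensors.read_wrist_force(): force on the tool from outside, world axes, zero at the start.
- sensors.read_wrist_torque(): the same for the moment, N m.
- sensors.read_finger_gap(): finger opening in m.
- sensors.read_finger_force(): force on a finger pad.
Only numpy, scipy, OpenCV 4.12 (cv2) and the standard library are available. Lean on these libraries where they do the work, as an engineer would, in place of code of your own. Each camera call takes 0.05 s, during which the arm holds its last target. There are 200 camera calls.

## Working session

There is one attempt and no reset: what is moved stays moved. The work goes in short steps, each a Python script; the robot and the scene stay as the last script left them, time stands still between calls to the robot, and variables do not carry over. Pictures are saved under pics/ and viewed, at most 10 in all, crops included, and the job is handed in when it is done.

```bash
mkdir -p pics; ls; python3 - <<'E'
from plant import ctrl, cam, sensors
import cv2, numpy as np
for n in("top","side"):
    im=cam.get_image(n); cv2.imwrite(f"pics/{n}0.png",im[:,:,::-1]); c=cam.calibration(n); print(n,c)
print(sensors.read_clock(),sensors.read_tcp_rot())
E
```

```text
pics
plant.py
top {'camera_matrix': array([[555.57024575,   0.        , 327.12576033],
       [  0.        , 555.57024575, 248.02928861],
       [  0.        ,   0.        ,   1.        ]]), 'k1': -0.06419079570173193, 'view': array([[ 0.00461993, -0.9997867 ,  0.02012981, -0.04382374],
       [-0.99395457, -0.0067993 , -0.10958144,  0.5424915 ],
       [ 0.10969493, -0.01950186, -0.99377397,  0.643124  ],
       [ 0.        ,  0.        ,  0.        ,  1.        ]])}
side {'camera_matrix': array([[468.53982805,   0.        , 318.89832154],
       [  0.        , 468.53982805, 237.73342148],
       [  0.        ,   0.        ,   1.        ]]), 'k1': -0.01583987854290947, 'view': array([[ 0.70662245, -0.70747615, -0.01273625, -0.40350562],
       [-0.56097286, -0.54914391, -0.61947592,  0.32436483],
       [ 0.4312704 ,  0.44488029, -0.78491233,  0.45931727],
       [ 0.        ,  0.        ,  0.        ,  1.        ]])}
0.1 [-1.77710963e-04  1.22583060e-01  9.92457711e-01 -1.02662627e-03]
```

View pics/top0.png

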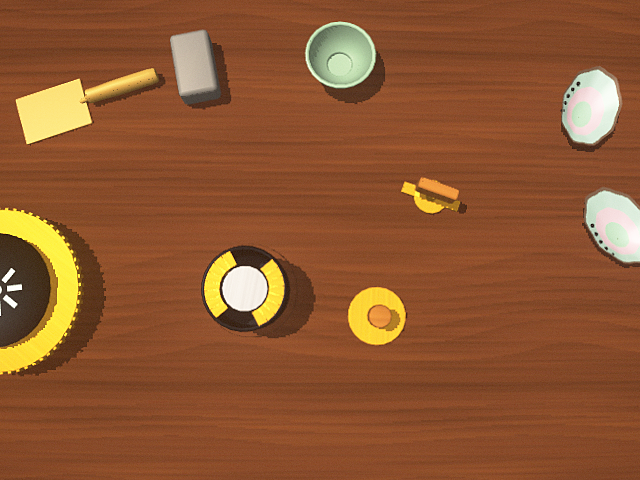

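View pics/side0.png

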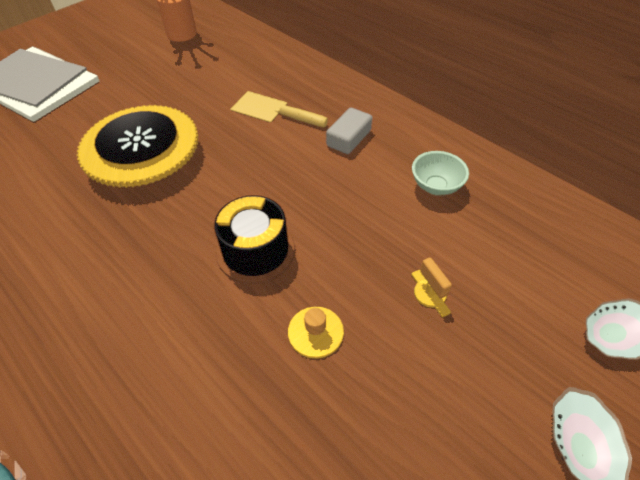

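The top view shows the lug lid near (431,195) with its handle at (438,190). The pot is near (245,288), with gaps at about (262,255) and (228,322). The round lid is at (377,316). The side view shows the lug lid at (433,285) and the pot at (251,235). Next I'll measure these coarsely.

```bash
cat > h.py <<'E'
from plant import ctrl, cam, sensors
import cv2, numpy as np
def D(c): return np.array([c["k1"],0,0,0,0.])
def ray(c,uv,z):
    n=cv2.undistortPoints(np.array(uv,float).reshape(-1,1,2),c["camera_matrix"],D(c)).reshape(-1,2)
    R=c["view"][:3,:3];t=c["view"][:3,3]; d=np.c_[n,np.ones(len(n))]@R; o=-R.T@t
    return (o+d*((z-o[2])/d[:,2])[:,None])[:,:2]
def proj(c,P):
    P=np.atleast_2d(P)@c["view"][:3,:3].T+c["view"][:3,3]; s=P[:,:2]/P[:,2:]
    s=s*(1+c["k1"]*(s**2).sum(1,keepdims=True)); K=c["camera_matrix"]
    return s*[K[0,0],K[1,1]]+K[:2,2]
def hsv(im): return cv2.cvtColor(im,cv2.COLOR_RGB2HSV)
def pix(m): v,u=np.nonzero(m); return np.c_[u,v].astype(float)
def quat(a): # tool down, tool y at world angle a+90deg -> tool x at angle a
    return np.array([0,np.cos(a/2),np.sin(a/2),0])
def axis(p): # long-axis angle of points
    q=p-p.mean(0); w,V=np.linalg.eigh(q.T@q); return np.arctan2(V[1,1],V[0,1])%np.pi, np.sqrt(w/len(p))
E
cat > m0.py <<'E'
from h import *
im=cv2.cvtColor(cv2.imread("pics/top0.png"),cv2.COLOR_BGR2RGB); c=cam.calibration("top"); H=hsv(im)
print("hsv handle",H[190,438],"lug",H[189,408],"wood",H[200,500],"claw",H[300,215],"white",H[288,245],"knob",H[316,378])
def box(m,x0,x1,y0,y1):
    o=np.zeros(m.shape,bool); o[y0:y1,x0:x1]=m[y0:y1,x0:x1]; return o
white=box((H[...,1]<60)&(H[...,2]>150),200,290,245,335)
w=ray(c,pix(white),.065); print("plate",w.mean(0),"r",np.sqrt(len(w)*0+2*((w-w.mean(0))**2).sum(1).mean()))
yel=box((H[...,0]>20)&(H[...,0]<34)&(H[...,1]>120)&(H[...,2]>120),200,290,245,335)
y=ray(c,pix(yel),.07); cy=y.mean(0); p=y-w.mean(0); th=np.arctan2(p[:,1],p[:,0])
print("claw mean",cy,"claw dir",np.degrees(np.angle(np.exp(2j*th).mean())/2))
blk=box(H[...,2]<60,195,292,240,335)
n,l,s,_=cv2.connectedComponentsWithStats((blk|white|yel).astype(np.uint8)); k=1+s[1:,4].argmax()
e,r=cv2.minEnclosingCircle(pix(l==k).astype(np.float32)); print("rim px",e,r,ray(c,[e],.07))
org=box((H[...,0]>8)&(H[...,0]<18)&(H[...,2]>170),395,475,170,220)
o=ray(c,pix(org),.054); a,s=axis(o); print("handle",o.mean(0),np.degrees(a),s*np.sqrt(12),len(o))
yl=box((H[...,0]>20)&(H[...,0]<34)&(H[...,1]>120)&(H[...,2]>100),395,475,170,220)
q=ray(c,pix(yl),.006); print("lid brass",q.mean(0),len(q))
E
python3 m0.py
```

```text
hsv handle [ 16 188 242] lug [ 23 207 251] wood [  9 181 138] claw [ 27 188 255] white [ 14  16 245] knob [ 16 186 239]
plate [0.4923861  0.05396665] r 0.025742109184741586
claw mean [0.49237628 0.05407817] claw dir 79.19745465690693
rim px (245.37249755859375, 289.09130859375) 43.67769241333008 [[0.49105586 0.0522036 ]]
handle [ 0.6132569  -0.17123963] 72.3891509041924 [0.01539751 0.05158116] 460
lid brass [ 0.60861786 -0.16058575] 383
```

```bash
python3 - <<'E'
from h import *
r=np.radians
for n,p,a in(("pot",[.4924,.054,.26],169.2),("lid",[.611,-.168,.2],72.4)):
    ctrl.reach(p,quat(r(a))); ctrl.pause(.3)
    c=cam.calibration("wrist"); im=cam.get_image("wrist"); cv2.imwrite(f"pics/w_{n}.png",im[:,:,::-1]); np.save(f"w_{n}.npy",c)
    z=.065 if n=="pot" else .054
    print(n,sensors.read_q(),sensors.read_position(),proj(c,p[:2]+[z]),sensors.read_clock())
a=cv2.imread("pics/w_pot.png");b=cv2.imread("pics/w_lid.png");cv2.imwrite("pics/w2.png",cv2.resize(np.hstack([a,b]),(800,300)))
E
```

```text
pot [ 5.94821113e-02 -9.80535902e-02  1.94127029e+00  3.96648680e-05
  1.29846604e+00 -1.32336115e+00] [0.49243283 0.05428296 0.25994863] [[320.10632517 208.12013084]] 2.8833
lid [-3.06763788e-01  2.06655556e-01  1.73179203e+00  3.85729423e-05
  1.20259481e+00 -6.83516953e-04] [ 0.61107431 -0.16743319  0.20039336] [[321.02975804 224.32900501]] 4.4333
```

View pics/w2.png

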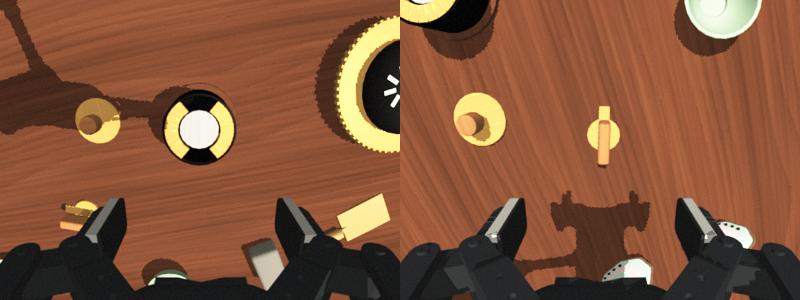

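The picture is two wrist views side by side. On the left, the pot is upright at (200,128), with gaps up and down and claws left and right. On the right, the lug lid is at (603,135), with its handle vertical between the fingers and slightly off centre. Now I'll measure both from the full-resolution pictures.

```bash
python3 - <<'E'
from h import *
L=lambda n:(cv2.cvtColor(cv2.imread(f"pics/w_{n}.png"),cv2.COLOR_BGR2RGB),np.load(f"w_{n}.npy",allow_pickle=True).item())
def box(m,x0,x1,y0,y1):
    o=np.zeros(m.shape,bool); o[y0:y1,x0:x1]=m[y0:y1,x0:x1]; return o
im,c=L("pot"); H=hsv(im)
B=(255,385,130,270)
w=ray(c,pix(box((H[...,1]<60)&(H[...,2]>150),*B)),.065); C=w.mean(0); print("plate",C,len(w))
y=ray(c,pix(box((H[...,0]>18)&(H[...,0]<36)&(H[...,1]>70)&(H[...,2]>120),*B)),.07)
C2=cv2.minEnclosingCircle(y.astype(np.float32)); p=y-C
th=np.arctan2(p[:,1],p[:,0]); print("claws",y.mean(0),C2,"dir",np.degrees(np.angle(np.exp(2j*th).mean())/2))
im,c=L("lid"); H=hsv(im); B=(285,365,150,280)
print(H[225,322],H[180,322],H[262,322],H[258,322])
hm=box((H[...,0]>8)&(H[...,0]<=18)&(H[...,2]>170),*B)
P=pix(hm); o=ray(c,P,.054); a,s=axis(o); print("handle",o.mean(0),np.degrees(a),s*np.sqrt(12),"px",P.min(0),P.max(0))
u=np.array([np.cos(a),np.sin(a)]); v=np.array([-u[1],u[0]])
print("ends u",np.percentile(o@u,[0,100]),"v",np.percentile(o@v,[2,98]))
bm=box((H[...,0]>18)&(H[...,0]<36)&(H[...,1]>70)&(H[...,2]>120),*B); Pb=pix(bm); q=ray(c,Pb,.006)
print("brass u",np.percentile(q@u,[0,100]),"v",np.percentile(q@v,[0,100]), "px",Pb.min(0),Pb.max(0))
E
```

```text
plate [0.49115115 0.05287248] 2997
claws [0.49084676 0.05338857] ((0.4916039705276489, 0.05268529802560806), 0.045032382011413574) dir 80.06532544318542
[ 18 130 252] [ 26 116 254] [ 14 154 238] [ 18 130 252]
handle [ 0.61429575 -0.16933871] 69.9837198746476 [0.02159597 0.05875642] px [289. 150.] [364. 278.]
ends u [0.00878963 0.10507521] v [-0.65109912 -0.6180188 ]
brass u [0.00760317 0.08407365] v [-0.65692176 -0.6143563 ] px [300. 170.] [351. 259.]
```

```bash
python3 -c "
import cv2;a=cv2.imread('pics/w_lid.png')[140:290,260:390];cv2.imwrite('pics/wl.png',cv2.resize(a,None,fx=4,fy=4,interpolation=0))"
```

```text
(no output)
```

View pics/wl.png

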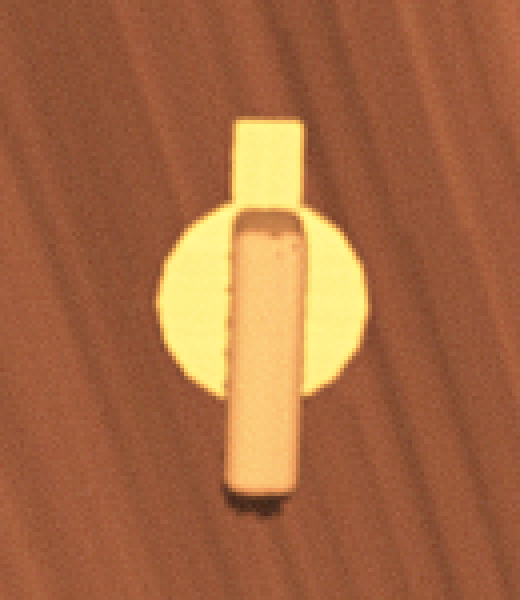

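The crop shows the lid clearly. The handle's top face spans (236,232)-(300,232) to (228,493)-(296,493) in crop pixels. The disc is centred near (263,300), and the lug tip edge runs from (233,120) to (304,120).

```bash
python3 - <<'E'
from h import *
c=np.load("w_lid.npy",allow_pickle=True).item()
f=lambda P,z:ray(c,np.array(P)/4.+[260-.375,140-.375],z)
h=f([(236,232),(301,232),(296,493),(228,493)],.054); e=h[0]+h[1]-h[2]-h[3]
print("handle",h.mean(0),np.degrees(np.arctan2(e[1],e[0])),np.linalg.norm(e)/2)
d=f([(158,300),(368,300),(268,120)],.006); print("disc lateral mid",d[:2].mean(0),np.linalg.norm(d[0]-d[1]),"lug tip",d[2])
u=e/np.linalg.norm(e); print("centre from lug tip",d[2]-.038*u)
E
```

```text
handle [ 0.61285892 -0.17383162] 71.32764800058243 0.048938861159931395
disc lateral mid [ 0.61316436 -0.17350509] 0.04363059390020454 lug tip [ 0.62522863 -0.13820798]
centre from lug tip [ 0.6130627  -0.17420785]
```

```bash
python3 - <<'E'
from h import *
r=np.radians; L=[.6130,-.1737]; P=[.4915,.0530]
ctrl.gripper_to(.05,90)
ctrl.reach(L+[.11],quat(r(71.3)))
print("hit",ctrl.move_linear(L+[.024],feed=.1,threshold=10), sensors.read_position())
ctrl.gripper_to(0.0,90); print("gap",sensors.read_finger_gap(),sensors.read_finger_force(),sensors.read_wrist_force())
ctrl.move_linear(L+[.2],feed=.15)
ctrl.reach(P+[.16],quat(r(169.8))); ctrl.pause(.3)
c=cam.calibration("wrist"); im=cam.get_image("wrist"); np.save("w_h.npy",c); cv2.imwrite("pics/w_h.png",im[:,:,::-1])
t=cam.get_image("top"); s=cam.get_image("side")
cv2.imwrite("pics/t_h.png",t[:,:,::-1])
cv2.imwrite("pics/h3.png",cv2.resize(np.hstack([im,s])[:,:,::-1],(800,300)))
print(sensors.read_position(),sensors.read_wrist_force(),sensors.read_clock(),sensors.read_finger_gap())
E
```

```text
hit False [ 0.61376906 -0.17394071  0.02476701]
gap 0.012735764356496591 88.59972953796387 [-0.61143792 -1.0547686   5.00640475]
[0.49162562 0.0527803  0.15998949] [ 0.17455585  0.83566277 -1.94677528] 9.75 0.012163495242654792
```

View pics/h3.png

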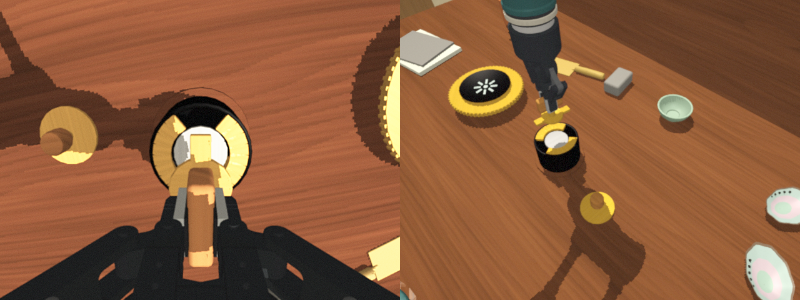

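The left wrist view shows the lid held, with its lug tip near (201,137) above the pot's gap and the pot centred near (200,150). The right side view shows the lid level above the pot at (553,110). I'll zoom in to check yaw and centring.

```bash
python3 -c "
import cv2;a=cv2.imread('pics/w_h.png')[140:440,220:420];cv2.imwrite('pics/wh.png',cv2.resize(a,None,fx=2,fy=2,interpolation=0))"
```

```text
(no output)
```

View pics/wh.png

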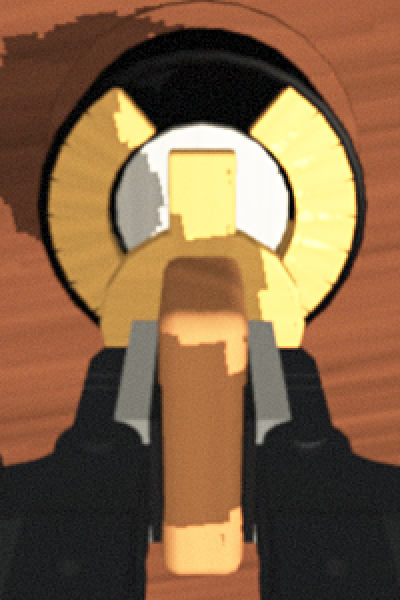

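The zoom shows the lug tip edge from (169,150) to (236,150). The claw corners are at (120,88), (155,135), (250,135) and (297,88). The lid sits straight in the fingers. Next I'll convert these to world offsets.

```bash
python3 - <<'E'
from h import *
c=np.load("w_h.npy",allow_pickle=True).item()
f=lambda P,z:ray(c,np.array(P)/2.+[220-.25,140-.25],z)
tcp=np.array([.4916,.0528]); zu=.16-.0248
tip=f([(169,150),(236,150)],zu+.006); print("tip w",np.linalg.norm(tip[0]-tip[1]))
h=f([(165,318),(247,318),(240,573),(164,573)],zu+.054); e=h[0]+h[1]-h[2]-h[3]; u=e/np.linalg.norm(e); L=h.mean(0)
print("handle c",L,"ang",np.degrees(np.arctan2(u[1],u[0])),np.linalg.norm(e)/2)
tm=tip.mean(0); u2=(tm-L)/np.linalg.norm(tm-L); print("tip-centre",np.linalg.norm(tm-L),np.degrees(np.arctan2(u2[1],u2[0])), "c from tip",tm-.038*u)
k=f([(120,88),(155,135),(250,135),(297,88)],.07)
out=(k[0]+k[3])/2; inn=(k[1]+k[2])/2
print("gap dir from corners",np.degrees(np.arctan2(*(out-inn)[::-1])),"corner radii",np.linalg.norm(k-[.4915,.053],axis=1), np.degrees(np.arctan2(*(k-[.4915,.053]).T[::-1])))
im=cv2.cvtColor(cv2.imread("pics/w_h.png"),cv2.COLOR_BGR2RGB); H=hsv(im)
b=(H[...,0]>14)&(H[...,0]<36)&(H[...,1]>70)&(H[...,2]>120)
# pot centre from outer claw arc points (crop px): left/right extremes at edges
o=f([(50,190),(357,190),(62,260),(345,260),(62,150),(338,140)],.07); 
A=np.c_[2*o,np.ones(len(o))]; s=np.linalg.lstsq(A,(o**2).sum(1),rcond=None)[0]; print("pot c",s[:2],np.sqrt(s[2]+s[:2]@s[:2]))
E
```

```text
tip w 0.013327367155258884
handle c [0.49195316 0.05299253] ang 169.03593217066242 0.04775903692266967
tip-centre 0.03776539426947134 170.0426437756105 c from tip [0.49206301 0.05229539]
gap dir from corners 162.64625464989757 corner radii [0.04422675 0.02768302 0.02762205 0.04602597] [-158.55524298 -160.79029028  140.52060677  134.62330173]
pot c [0.49115133 0.05321867] 0.045012555052046384
```

```bash
python3 - <<'E'
from h import *
P=[.4915,.0530]
print("hit",ctrl.move_linear(P+[.0925],feed=.06,threshold=4),sensors.read_position(),sensors.read_wrist_force())
print("hit",ctrl.move_linear(P+[.080],feed=.03,threshold=3.5),sensors.read_position(),sensors.read_wrist_force(),sensors.read_wrist_torque(),sensors.read_clock(),sensors.read_finger_gap())
E
```

```text
hit False [0.49200912 0.05302355 0.09304718] [-0.21364501  1.02018226 -1.40167766]
hit True [0.49241563 0.05302893 0.08827776] [0.84518349 0.26122769 4.09899249] [ 0.09412614 -0.046057    0.02718405] 11.3083 0.012565979547830302
```

```bash
python3 - <<'E'
from h import *
P=[.4915,.0530]
print("hit",ctrl.move_linear(P+[.073],feed=.03,threshold=30))
ctrl.pause(.3); print(sensors.read_position(),sensors.read_wrist_force(),sensors.read_wrist_torque(),sensors.read_clock())
E
```

```text
hit False
[0.49254297 0.05302403 0.07445087] [-1.51835405 -0.37397614  9.7145367 ] [ 0.04853348  0.30302154 -0.01795857] 12.2417
```

```bash
python3 - <<'E'
from h import *
r=np.radians; P=[.4915,.0530]
ctrl.move_linear(P+[.0705],feed=.03)
def st(a): print(a,sensors.read_position().round(4),sensors.read_wrist_force().round(1),sensors.read_wrist_torque().round(2),round(sensors.read_clock(),2))
st(169.8)
for a in (160,140,120,100,79.8):
    ctrl.move_linear(P+[.0705],rot=quat(r(a))); st(a)
    if abs(sensors.read_wrist_torque()[2])>1.2 or np.abs(sensors.read_wrist_force()[:2]).max()>20: print("stop"); break
print(sensors.read_q(),sensors.read_tcp_rot(),sensors.read_finger_gap())
E
```

```text
169.8 [0.4926 0.0531 0.072 ] [-2.6 -0.6 10.7] [0.03 0.39 0.06] 12.49
160 [0.493  0.0531 0.0723] [-1.8 -0.1 10.3] [ 0.09  0.29 -0.05] 12.82
140 [0.4934 0.0531 0.0725] [ 0.  -1.  10.3] [-0.03  0.2  -0.06] 13.32
120 [0.4935 0.053  0.0725] [-1.2 -0.2 10.6] [-0.07  0.16 -0.09] 13.82
100 [0.4936 0.053  0.0726] [-0.  -0.1  9.8] [-0.09  0.1  -0.14] 14.32
79.8 [0.4937 0.053  0.0726] [-0.9  0.1 10.8] [-0.13  0.08 -0.08] 14.82
[ 5.69556622e-02  8.39739765e-02  2.13222153e+00 -2.57876666e-04
  9.21060181e-01  2.35323128e-01] [0.00137625 0.76722374 0.64137588 0.00167894] 0.01260627712164925
```

```bash
python3 - <<'E'
from h import *
P=[.4915,.0530]
for z in(.076,.079,.081,.0825):
    h=ctrl.move_linear(P+[z],feed=.03,threshold=12); ctrl.pause(.1)
    f=sensors.read_wrist_force(); print(z,h,sensors.read_position().round(4),f.round(1),sensors.read_wrist_torque().round(2))
    if h or f[2]<-4: break
print(sensors.read_clock())
E
```

```text
0.076 False [0.4937 0.053  0.0779] [ 2.1 -0.7  7.8] [-0.16 -0.09 -0.1 ]
0.079 False [0.4937 0.053  0.0806] [ 1.3 -0.3  6.5] [-0.1  -0.23  0.01]
0.081 False [0.4936 0.053  0.0825] [1.4 0.1 6.5] [-0.12 -0.25 -0.  ]
0.0825 False [0.4935 0.053  0.0829] [ 5.6 -0.7 -1.3] [-0.11 -0.87  0.01]
16.3
```

```bash
python3 - <<'E'
from h import *
r=np.radians; P=[.4915,.0530]
ctrl.gripper_to(.04); ctrl.pause(.2)
ctrl.move_linear(list(sensors.read_position()[:2])+[.20],feed=.12); ctrl.pause(.2)
w=cam.get_image("wrist"); np.save("w_f.npy",cam.calibration("wrist"))
ctrl.reach([.45,.30,.3],quat(r(100)))
t=cam.get_image("top"); s=cam.get_image("side")
cv2.imwrite("pics/w_f.png",w[:,:,::-1]); cv2.imwrite("pics/t_f.png",t[:,:,::-1])
a=cv2.resize(t[220:360,170:430],(520,280)); b=cv2.resize(s[160:300,180:320],(280,280))
cv2.imwrite("pics/f.png",np.vstack([np.hstack([a,b]),cv2.resize(np.pad(w[80:300,160:480],((0,0),(0,98-0),(0,0)))[:, :418],(800,300)) ])[:,:,::-1])
print(sensors.read_clock(),sensors.read_wrist_force())
E
```

```text
19.4083 [-0.98964252 -0.39618526  1.35180171]
```

View pics/f.png

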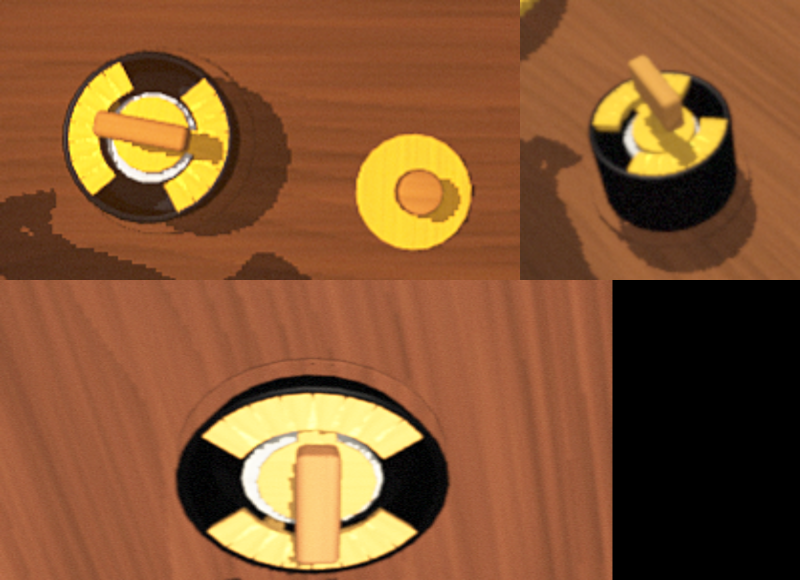

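In all three views the lid sits level inside the pot, at (150,137) in the top crop. Its handle points along the claws and its lugs are underneath them. The round lid is untouched at (415,192).

```bash
python3 -c "
from plant import ctrl, cam, sensors
print(ctrl.finish_job())"
```

```text
the job is handed in; nothing more can be done
None
```

The lug lid is seated under the pot's claws after a quarter turn clockwise, the round lid was not moved, and I handed the job in at about 19.4 s on the robot's clock.

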